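# Slide the cutlery caddy up the draining board to its end stop

### The arm

A 7-joint arm with a two-finger parallel gripper is mounted at the origin on the work surface. World frame = base frame: x ahead of the robot, y to its left, z up, the work surface at z = 0. Lengths are in m, angles in rad, forces in N, time in s.
With the tool pointing down it reaches from about 0.4 to 0.85 m from the base axis. Payload 10.4 kg.
Tool frame: the origin (TCP) lies between the finger pads; the fingertips stand 11 mm ahead of it and the grasp point (between the pads) lies 8 mm behind it (tip_reach is the distance from the TCP to the fingertips, in m); z points along the fingers, y is the line along which they close (so a half turn about z gives the same grasp; the last joint's range is limited). The gripper opens to 85 mm and grips with 20 to 120 N. Pads are 22 mm wide; open, the fingers measure 114 mm over their backs; the gripper's body (76 mm by 85 mm) begins 54 mm behind the grasp point. The pads swing forward as they close: fully open they stand 13 mm farther back than shut.
Start: joints at [1.272, 0.332, -0.065, 1.46, 0.022, 1.35, -0.088], TCP at [0.17, -0.601, 0.242] pointing down, gripper open.
Joint ranges: [-2.6, 2.6], [-0.5, 2.12], [-1.47, 1.34], [0.16, 2.42], [-1.27, 4.41], [0.06, 2.06], [-2.6, 2.6]. Speed limits (rad/s): [2.22, 2.22, 2.79, 2.79, 3.14, 3.14, 3.14].

### API

Orientations are given as a unit quaternion [x, y, z, w].
In Python, from workcell import * gives the robot as it stands.
- The arm moves only by the shell command python3 -m inch 'ROWS' [OPENING] [FORCE]. ROWS is JSON, a list of rows, each an object with "slide": the shift along the world's x, y, z in m, a list of three; "yaw": the turn about the world's z in rad. A call has 1 to 20 rows; each row is the pose to reach, as a shift and turn from the pose commanded when the call began; what a row does not reach only later rows make up. A row lasts 1/12 s, in which the tool goes at most 41.7 mm and 7.16 degrees, less where a joint would pass 70% of its speed; a pose out of reach is approached as far as the arm can. A call with a gripper value outside its range is refused whole. OPENING is the closure in counts, from 0 (fully open) to 255 (shut), set as the call begins (- or left out, the last holds). The fingers move at their own pace and stop on an object; FORCE is the grip in N (left out, the last holds). Time passes only in rows, so rows that repeat a pose let the fingers close. It gives the time, the measured TCP pose, the force, the opening and the grip force at its end, in the units of the state.
- get_obs(): the state, without advancing time (a new reading comes with each control period).
- camera(name): name is "scene" or "top" or "wrist"; returns a dict with "frame" (400x640x3 uint8, red, green, blue), "fx", "fy", "cx", "cy" (pixels), "k1" (the pictures are not rectified: a ray, as slopes to the right and down, at radius r is drawn at 1 + k1 r^2 times it, then the intrinsics apply), "extrinsics" (4x4, takes a point from world to camera coordinates). Camera axes: x right, y down, z forward; pixel columns grow to the right and rows downward; lengths in m; the calibration is good to about 2 mm. A picture is of the moment at which its call begins. There is no depth.
- hand_in(): hands the job in; it is judged then, once.
The state is a dict: "clock": time; "joint_pos": joint angles; "joint_velocities": joint speeds; "tau": joint torques, N m; "position": TCP position; "ee_rot": TCP orientation; "ft_force": force on the tool from outside, world axes, zero at the start; "torque": the same for the moment, N m; "grip_width": opening from 0.0 (shut) to 1.0 (fully open); "grasp_force": force on a finger pad.
Only numpy, scipy, OpenCV 4.12 (cv2) and the standard library are available. Lean on these libraries where they do the work, as an engineer would, in place of code of your own. Each camera call takes 0.05 s, during which the arm holds its last target. There are 200 camera calls.

### The job

Lift the mint cutlery caddy by its handle and set it upright on the lower end of the sloping draining board, between the side rails, and let go of it. Then push it up the slope, under the cup rack, until it sits square against the pink end stop, and leave it resting there. The stop is held by friction only and can be set anywhere under the rack, so feel for it and press just lightly: it must not be shoved out of its setting, and the jar, bell, crayon tray and storage tiers stay as they are.

Things in the scene. Friction and masses are not known exactly. Their poses are not given: they have to be found in the camera images.
- deck: Deck of the white draining board fixed on the counter, sloping up at 0.12 rad. Origin: middle of its lower edge, on the upper surface (15 mm above the counter); x up the slope, y across it, z square to it. Flat, 360 mm long, with side rails 8 mm thick, 14 mm high, 104 mm apart (inner faces y = +-52 mm) all along. A spout 20 mm long juts from the lower edge, below deck level.
- deck_top (a point): Middle of the deck's upper edge (deck x = 360 mm). Below it, under the rack, stands the pink end stop: a plate across the deck 98 mm wide, 34 mm high, 8 mm thick. Its lower face is set anywhere from deck x = 275 to 325 mm; where is not reported, it must be felt. Nipped on the rails by thumb screws, it starts to slip up the deck at a push of about 8 N. It is hard, not springy.
- rack (a point): Middle of the chrome wire cup rack that bridges the upper end of the deck from deck x = 245 to 355 mm, on posts over the side rails; a blue cup stands upside down on it. This point is 128 mm above the deck and the wires leave 125 mm clear: the caddy passes beneath with its handle, a gripper does not.
- caddy_mid (a point): Centre of the mint plastic cutlery caddy's open box (loose, 0.3 to 0.52 kg with its cutlery): 140 mm long (x), 86 mm wide (y), 42 mm high (z), walls 3 mm; this point is 21 mm above its underside. Alike either way round. Smooth plastic: sliding up the deck takes 1 to 3 N, somewhat more if the push also bears down; it stays where it is left.
- caddy_handle (a point): Grip point of the caddy's handle, on its centre line, 70 mm above its underside (49 mm above caddy_mid). The handle is an upright bar in the middle of the caddy, 64 mm long (x), 12 mm thick (y), with its top 88 mm above the caddy's underside; it is free above the rim of the box (42 mm). Axes as caddy_mid.
- jar: Blue glass jar with a steel lid, 90 mm across, 140 mm high, loose. Origin: centre of its underside. Leave alone.
- bell: Chrome desk bell with a press button on top, 86 mm across, 59 mm high, loose. Origin: centre of its underside. Leave alone.
- tray: Lilac tray 130 x 60 x 18 mm with two orange crayons in it, loose. Origin: centre of its underside. Leave alone.
- stack: Stack of three interlocking pastel storage tiers, 190 x 150 mm, 234 mm high, loose. Origin: centre of its underside. Leave alone.
There are look-alikes about, which are no part of the job. Leave any orange or yellow look-alike of the part that bears caddy_mid alone.

How it is judged:
By the outcome, as a careful person would: the job done as asked, in the order asked, and still so for the second after the job is handed in, with the robot touching nothing.
It also fails if it takes over 72 s, if anything falls off the work surface, if the arm or the gripper's body presses on something with over 40 N, if the wrist force passes 120 N, or if a joint passes its speed limit or range.

## Working session

There is one attempt and no reset: what is moved stays moved. The work goes in short steps, Python scripts to look and compute and a shell command to move; the robot and the scene stay as the last step left them, time stands still between calls to the robot, and variables do not carry over. Pictures are saved under pics/ and viewed, at most 12 in all, crops included, and the job is handed in when it is done.

```bash
mkdir -p pics; ls; python3 - <<'E'
from workcell import *
import cv2,pickle
o=get_obs(); print({k:o[k] for k in('clock','position','ee_rot','ft_force','grip_width')})
for n in("scene","top"):
    c=camera(n); pickle.dump(c,open(n+'.pkl','wb')); cv2.imwrite(f'pics/{n}0.png',c['frame'][:,:,::-1])
    print(n,c['fx'],c['fy'],c['cx'],c['cy'],c['k1']); print(c['extrinsics'])
E
```

```text
pics
{'clock': 0.0, 'position': array([ 0.17009351, -0.6010349 ,  0.24149402]), 'ee_rot': array([ 9.90508901e-01,  1.37446755e-01, -1.15513075e-04, -7.02263358e-04]), 'ft_force': array([-0.13429357,  0.41679457, -0.53104606]), 'grip_width': 0.9964656545079038}
scene 484.59205387318923 484.59205387318923 320.97567727752465 205.0971455242833 -0.0022139155067475826
[[ 0.34100918  0.93987898 -0.01844555 -0.19939179]
 [ 0.5793233  -0.22556344 -0.78326602 -0.20231796]
 [-0.74033591  0.25641496 -0.621413    1.79287914]
 [ 0.          0.          0.          1.        ]]
top 492.2094111496251 492.2094111496251 313.9425643269945 190.49616727232421 0.047944572948888486
[[ 0.02561047 -0.99966766 -0.00294344  0.02409788]
 [-0.99187201 -0.02504343 -0.12475075  0.52121618]
 [ 0.12463558  0.00611444 -0.99218375  1.80264065]
 [ 0.          0.          0.          1.        ]]
```

View pics/scene0.png

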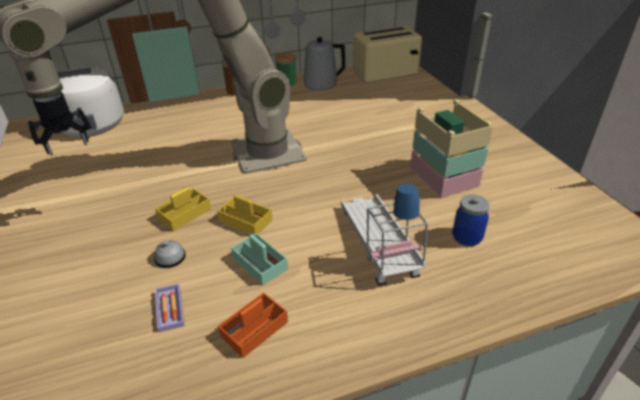

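View pics/top0.png

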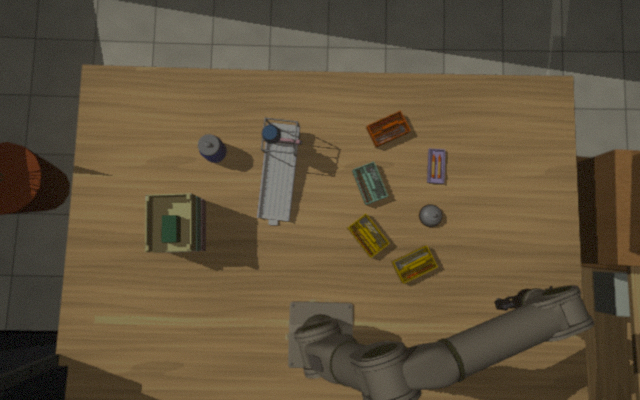

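The scene view shows the mint caddy at about (260,258), with the board from (350,200) at its low end to (400,270) under the rack. In the top view the caddy is at (371,184), the board's low edge at (275,219) and its high end at (281,122). Next I'll segment both objects.

```bash
cat > h.py <<'E'
import numpy as np,cv2
def ray(c,uv):
    uv=np.atleast_2d(np.array(uv,float)); d=(uv-[c['cx'],c['cy']])/[c['fx'],c['fy']]
    s=d.copy()
    for _ in range(10): s=d/(1+c['k1']*(s**2).sum(1,keepdims=True))
    E=c['extrinsics']; R=E[:3,:3]
    return -R.T@E[:3,3], np.c_[s,np.ones(len(s))]@R
def onz(c,uv,z):
    o,d=ray(c,uv); return o+d*((z-o[2])/d[:,2])[:,None]
def proj(c,P):
    P=np.atleast_2d(P); q=P@c['extrinsics'][:3,:3].T+c['extrinsics'][:3,3]; s=q[:,:2]/q[:,2:]
    return s*(1+c['k1']*(s**2).sum(1,keepdims=True))*[c['fx'],c['fy']]+[c['cx'],c['cy']]
def tri(c1,u1,c2,u2):
    A=0;b=0
    for c,u in((c1,u1),(c2,u2)):
        o,d=ray(c,u); d=d[0]/np.linalg.norm(d[0]); M=np.eye(3)-np.outer(d,d); A=A+M;b=b+M@o
    return np.linalg.solve(A,b)
E
python3 - <<'E'
import pickle,cv2,numpy as np
from h import *
T=pickle.load(open('top.pkl','rb'));S=pickle.load(open('scene.pkl','rb'))
def up(c,x0,y0,w,h,k): return cv2.resize(c['frame'][y0:y0+h,x0:x0+w,::-1],None,fx=k,fy=k,interpolation=cv2.INTER_CUBIC)
a=up(T,250,100,160,140,5)[:600]; a=cv2.resize(a,(480,420)) 
L=up(T,250,110,80,120,5); R=up(T,335,145,80,120,5)
cv2.imwrite('pics/tcrop.png',np.hstack([L,R]))
cv2.imwrite('pics/scrop.png',up(S,225,180,210,115,3.8))
hsv=cv2.cvtColor(T['frame'],cv2.COLOR_RGB2HSV); print(hsv[185,375],hsv[200,372],hsv[180,275],hsv[250,330])
m=cv2.inRange(hsv,(70,40,60),(98,255,255)); m[:, :330]=0; m[:,420:]=0;m[:140]=0;m[230:]=0
n,l,st,ce=cv2.connectedComponentsWithStats(m); print(st,ce)
i=1+st[1:,4].argmax(); cs,_=cv2.findContours((l==i).astype(np.uint8),0,2); r=cv2.minAreaRect(np.vstack(cs)); print(r,cv2.boxPoints(r)); print(onz(T,cv2.boxPoints(r),.042))
E
```

```text
[58 50 77] [45 49 94] [ 30   4 134] [ 19 128 118]
[[     0      0    640    400 255930]
 [   354    171      1      1      1]
 [   365    170      1      1      1]
 [   366    172      1      1      1]
 [   367    173      4      4     10]
 [   362    174      3      3      4]
 [   364    178      5      7     10]
 [   369    178      6     11     20]
 [   368    186      4      6      8]
 [   372    194      1      1      1]
 [   373    196      5      5      9]
 [   381    196      2      2      3]
 [   384    196      1      1      1]
 [   370    201      1      1      1]] [[319.48612121 199.50420427]
 [354.         171.        ]
 [365.         170.        ]
 [366.         172.        ]
 [368.9        174.2       ]
 [363.25       174.75      ]
 [366.2        180.9       ]
 [371.65       182.8       ]
 [369.375      188.375     ]
 [372.         194.        ]
 [374.33333333 198.        ]
 [381.66666667 196.66666667]
 [384.         196.        ]
 [370.         201.        ]]
((371.66436767578125, 182.9383544921875), (10.416662216186523, 2.2237818241119385), 69.44395446777344) [[368.7945  178.45206]
 [370.8767  177.67123]
 [374.53424 187.42465]
 [372.45203 188.20547]]
[[ 0.56952237 -0.16540828  0.042     ]
 [ 0.57264971 -0.17310051  0.042     ]
 [ 0.53641175 -0.18705376  0.042     ]
 [ 0.5332974  -0.17937935  0.042     ]]
```

View pics/tcrop.png

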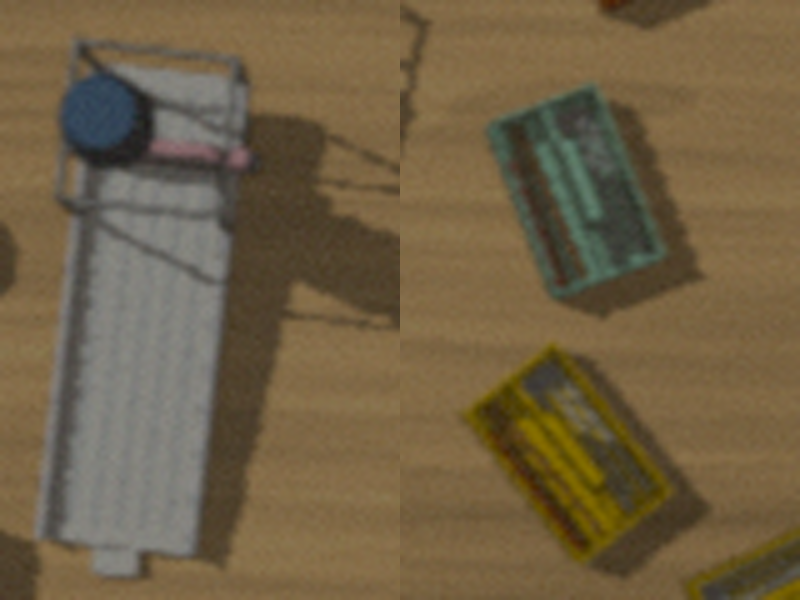

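View pics/scrop.png

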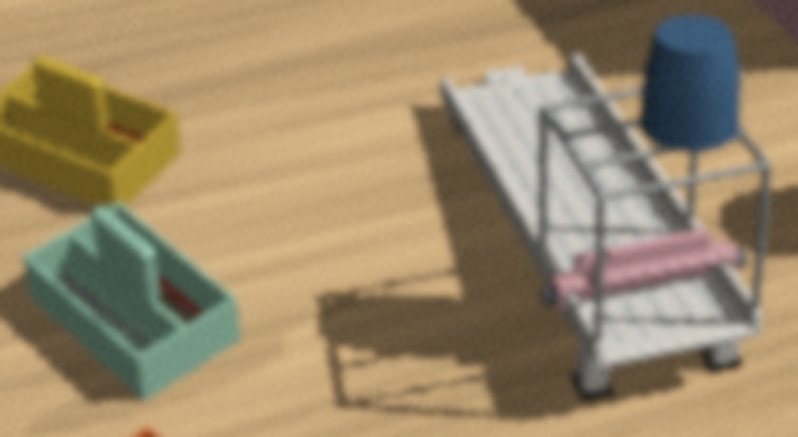

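The left crop shows the board's low-edge corners at about (40,540) and (198,555), its spout at (117,562) and its upper-right corner at (243,75). In the right crop the caddy rim corners are at (488,126), (598,88), (663,252) and (557,298). The handle top runs from (562,140) to (600,215).

```bash
python3 - <<'E'
import pickle
from h import *
T=pickle.load(open('top.pkl','rb'));S=pickle.load(open('scene.pkl','rb'))
np.set_printoptions(precision=4,suppress=True)
f=lambda p,x0,y0,k:(np.array(p,float)+.5)/k-.5+[x0,y0]
C=onz(T,f([(88,126),(198,88),(263,252),(157,298)],335,145,5),.042); print('rim',C,C.mean(0))
print('sides',np.linalg.norm(np.roll(C,-1,0)-C,axis=1)); 
for a,b in((0,3),(1,2),(3,2),(0,1)): d=C[b]-C[a]; print('ang',np.arctan2(d[1],d[0]))
H=onz(T,f([(162,140),(200,215)],335,145,5),.088);print('handle',H,H.mean(0))
CS=onz(S,f([(27,262),(110,205),(240,300),(147,360)],225,180,3.8),.042);print('rim scene',CS,CS.mean(0))
print('spout',onz(T,f([(92,575),(141,577)],250,110,5),.012))
L=onz(T,f([(40,538),(198,553)],250,110,5),.022);print('low',L,L.mean(0),np.linalg.norm(L[1]-L[0]))
print('up right rail',onz(T,f([(243,85)],250,110,5),.07))
for t,s in (((40,538),(577,57)),((198,553),(447,82))): print('tri',tri(T,f(t,250,110,5),S,f(s,225,180,3.8)))
print('upR edge tri', tri(T,f((238,75),250,110,5),S,f((600,350),225,180,3.8)))
print('upL scene',onz(S,f([(758,325),(592,352)],225,180,3.8),.058))
E
```

```text
rim [[ 0.6006 -0.1033  0.042 ]
 [ 0.6313 -0.1848  0.042 ]
 [ 0.5093 -0.2341  0.042 ]
 [ 0.4731 -0.1562  0.042 ]] [ 0.5536 -0.1696  0.042 ]
sides [0.0871 0.1316 0.0859 0.138 ]
ang -2.7477689061553625
ang -2.7576198227500237
ang -1.1356759267290586
ang -1.2100662292845152
handle [[ 0.5838 -0.1538  0.088 ]
 [ 0.5296 -0.1819  0.088 ]] [ 0.5567 -0.1678  0.088 ]
rim scene [[ 0.5195 -0.2346  0.042 ]
 [ 0.481  -0.1641  0.042 ]
 [ 0.6114 -0.1027  0.042 ]
 [ 0.6438 -0.1782  0.042 ]] [ 0.5639 -0.1699  0.042 ]
spout [[0.3903 0.2058 0.012 ]
 [0.3897 0.1692 0.012 ]]
low [[0.4163 0.2446 0.022 ]
 [0.4081 0.1266 0.022 ]] [0.4122 0.1856 0.022 ] 0.11824644612058412
up right rail [[0.7531 0.1016 0.07  ]]
tri [0.417  0.2463 0.0213]
tri [0.4094 0.1304 0.022 ]
upR edge tri [0.7619 0.1038 0.0619]
upL scene [[0.7751 0.2123 0.058 ]
 [0.7578 0.0977 0.058 ]]
```

```bash
python3 -m inch '[{"slide":[0.388,0.432,0.0],"yaw":0.124},{"slide":[0.388,0.432,0.0],"yaw":0.124},{"slide":[0.388,0.432,0.0],"yaw":0.124},{"slide":[0.388,0.432,0.0],"yaw":0.124},{"slide":[0.388,0.432,0.0],"yaw":0.124},{"slide":[0.388,0.432,0.0],"yaw":0.124},{"slide":[0.388,0.432,0.0],"yaw":0.124},{"slide":[0.388,0.432,0.0],"yaw":0.124},{"slide":[0.388,0.432,0.0],"yaw":0.124},{"slide":[0.388,0.432,0.0],"yaw":0.124},{"slide":[0.388,0.432,0.0],"yaw":0.124},{"slide":[0.388,0.432,0.0],"yaw":0.124},{"slide":[0.388,0.432,0.0],"yaw":0.124},{"slide":[0.388,0.432,0.0],"yaw":0.124},{"slide":[0.388,0.432,0.0],"yaw":0.124},{"slide":[0.388,0.432,0.0],"yaw":0.124},{"slide":[0.388,0.432,0.0],"yaw":0.124},{"slide":[0.388,0.432,0.0],"yaw":0.124},{"slide":[0.388,0.432,0.0],"yaw":0.124},{"slide":[0.388,0.432,0.0],"yaw":0.124}]' 0 40
python3 - <<'E'
from workcell import *
import cv2,pickle
c=camera("wrist"); pickle.dump(c,open('w1.pkl','wb')); cv2.imwrite('pics/w1.png',c['frame'][:,:,::-1]); print(c['fx'],c['k1'],c['extrinsics'])
E
```

```text
clock: 1.77
position: [0.5577, -0.1706, 0.2424]
ee_rot: [0.98, 0.198, -0.0, 0.0]
ft_force: [0.3, -0.7, -0.5]
grip_width: 1.002
grasp_force: 0.0
318.89271312335245 -0.040234583223614305 [[ 3.88499849e-01 -9.21448400e-01 -8.44636367e-04 -3.73473320e-01]
 [-8.87587597e-01 -3.74469396e-01  2.68255343e-01  3.96298116e-01]
 [-2.47499747e-01 -1.03467471e-01 -9.63347475e-01  4.99182897e-01]
 [ 0.00000000e+00  0.00000000e+00  0.00000000e+00  1.00000000e+00]]
```

View pics/w1.png

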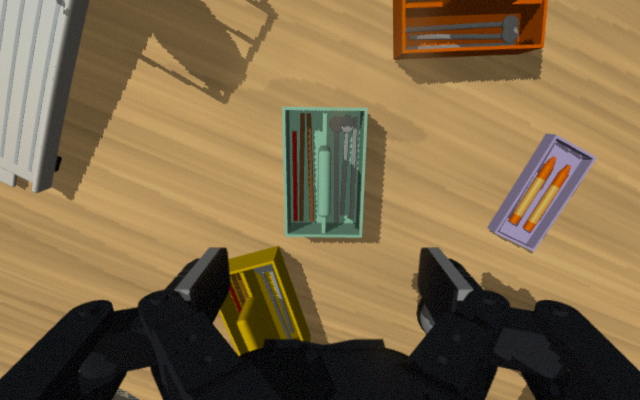

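The wrist view shows the caddy rim corners at about (282,108), (367,109), (362,237) and (287,236). The handle top runs from (324,146) to (323,216).

```bash
python3 - <<'E'
import pickle
from h import *
T=pickle.load(open('top.pkl','rb'));W=pickle.load(open('w1.pkl','rb'))
np.set_printoptions(precision=4,suppress=True)
f=lambda p,x0,y0,k:(np.array(p,float)+.5)/k-.5+[x0,y0]
hsv=cv2.cvtColor(W['frame'],cv2.COLOR_RGB2HSV); m=cv2.inRange(hsv,(60,45,40),(100,255,255)); m=cv2.morphologyEx(m,cv2.MORPH_CLOSE,np.ones((25,25)))
cs,_=cv2.findContours(m,0,2); c=max(cs,key=cv2.contourArea); print(cv2.minAreaRect(c),cv2.contourArea(c))
C=onz(W,[(282.5,108),(367,109),(362.5,237),(286.5,236)],.042);C2=onz(W,[(282.5,108),(367,109),(362.5,237),(286.5,236)],.0); print(C,C.mean(0),C2.mean(0),np.linalg.norm(np.roll(C,-1,0)-C,axis=1))
for a,b in((3,0),(2,1)): d=C[b]-C[a]; print('ang',np.arctan2(d[1],d[0]))
H=onz(W,[(324,146),(323,217)],.088); d=H[0]-H[1]; print(H,H.mean(0),np.arctan2(d[1],d[0]))
Y=onz(T,f([(152,345),(65,415),(183,565),(272,492)],335,145,5),.042); print('yellow',Y)
a=.385; u=np.array([np.cos(a),np.sin(a)]);v=np.array([-u[1],u[0]]); q=Y[:,:2]-H.mean(0)[:2]; print(np.c_[q@u,q@v])
E
```

```text
((324.5, 171.5), (129.0, 83.0), 90.0) 10192.5
[[ 0.6057 -0.1052  0.042 ]
 [ 0.6379 -0.184   0.042 ]
 [ 0.5103 -0.2377  0.042 ]
 [ 0.4783 -0.1588  0.042 ]] [ 0.558  -0.1714  0.042 ] [ 0.5501 -0.1749  0.    ] [0.0851 0.1384 0.0852 0.1382]
ang 0.39775281526801254
ang 0.3983637123721615
[[ 0.5915 -0.1565  0.088 ]
 [ 0.5295 -0.1817  0.088 ]] [ 0.5605 -0.1691  0.088 ] 0.3852688469099623
yellow [[ 0.4382 -0.153   0.042 ]
 [ 0.3851 -0.0898  0.042 ]
 [ 0.2784 -0.1774  0.042 ]
 [ 0.3329 -0.2418  0.042 ]]
[[-0.1072  0.0609]
 [-0.1328  0.1394]
 [-0.2645  0.0983]
 [-0.2382  0.0181]]
```

```bash
python3 -m inch '[{"slide":[0.001,0.001,-0.03]},{"slide":[0.001,0.001,-0.065]},{"slide":[0.001,0.001,-0.10]},{"slide":[0.001,0.001,-0.13]},{"slide":[0.001,0.001,-0.155]},{"slide":[0.001,0.001,-0.17]},{"slide":[0.001,0.001,-0.18]},{"slide":[0.001,0.001,-0.18]},{"slide":[0.001,0.001,-0.18]}]' 0 40
python3 -m inch '[{"slide":[0,0,0]},{"slide":[0,0,0]},{"slide":[0,0,0]},{"slide":[0,0,0]},{"slide":[0,0,0]},{"slide":[0,0,0]},{"slide":[0,0,0]},{"slide":[0,0,0]},{"slide":[0,0,0]},{"slide":[0,0,0]}]' 255 40
```

```text
invalid input
invalid input
```

```bash
python3 -m inch '[{"slide":[0.001,0.001,-0.03],"yaw":0},{"slide":[0.001,0.001,-0.065],"yaw":0},{"slide":[0.001,0.001,-0.10],"yaw":0},{"slide":[0.001,0.001,-0.13],"yaw":0},{"slide":[0.001,0.001,-0.155],"yaw":0},{"slide":[0.001,0.001,-0.17],"yaw":0},{"slide":[0.001,0.001,-0.18],"yaw":0},{"slide":[0.001,0.001,-0.18],"yaw":0},{"slide":[0.001,0.001,-0.18],"yaw":0}]' 0 40
python3 -m inch '[{"slide":[0,0,0],"yaw":0},{"slide":[0,0,0],"yaw":0},{"slide":[0,0,0],"yaw":0},{"slide":[0,0,0],"yaw":0},{"slide":[0,0,0],"yaw":0},{"slide":[0,0,0],"yaw":0},{"slide":[0,0,0],"yaw":0},{"slide":[0,0,0],"yaw":0},{"slide":[0,0,0],"yaw":0},{"slide":[0,0,0],"yaw":0}]' 255 40
```

```text
clock: 2.57
position: [0.5594, -0.1687, 0.0628]
ee_rot: [0.98, 0.198, 0.0, 0.0]
ft_force: [-0.2, 0.9, -0.1]
grip_width: 1.001
grasp_force: 0.0
clock: 3.4
position: [0.5593, -0.1686, 0.0625]
ee_rot: [0.98, 0.199, 0.0, 0.0]
ft_force: [-0.4, -1.1, 2.0]
grip_width: 0.133
grasp_force: 44.1
```

```bash
python3 -m inch '[{"slide":[0,0,0.01],"yaw":0},{"slide":[0,0,0.03],"yaw":0},{"slide":[0,0,0.06],"yaw":0},{"slide":[0,0,0.09],"yaw":0},{"slide":[0,0,0.12],"yaw":0},{"slide":[-0.01,0.02,0.14],"yaw":-0.04},{"slide":[-0.03,0.05,0.14],"yaw":-0.09},{"slide":[-0.05,0.08,0.14],"yaw":-0.15},{"slide":[-0.065,0.11,0.14],"yaw":-0.21},{"slide":[-0.08,0.14,0.14],"yaw":-0.27},{"slide":[-0.095,0.17,0.14],"yaw":-0.33},{"slide":[-0.11,0.20,0.14],"yaw":-0.39},{"slide":[-0.12,0.225,0.14],"yaw":-0.44},{"slide":[-0.13,0.245,0.14],"yaw":-0.47},{"slide":[-0.139,0.259,0.14],"yaw":-0.475},{"slide":[-0.139,0.269,0.14],"yaw":-0.475},{"slide":[-0.139,0.269,0.14],"yaw":-0.475},{"slide":[-0.139,0.269,0.14],"yaw":-0.475}]'
python3 - <<'E'
from workcell import *
import cv2,pickle,numpy as np
r=[]
for n in("wrist","scene"):
    c=camera(n); pickle.dump(c,open(n[0]+'2.pkl','wb')); r.append(c['frame'][:,:,::-1])
cv2.imwrite('pics/w2.png',r[0])
E
```

```text
clock: 4.9
position: [0.4198, 0.1007, 0.2023]
ee_rot: [0.999, -0.037, -0.0, 0.0]
ft_force: [1.4, -0.5, -5.0]
grip_width: 0.137
grasp_force: 43.1
```

View pics/w2.png

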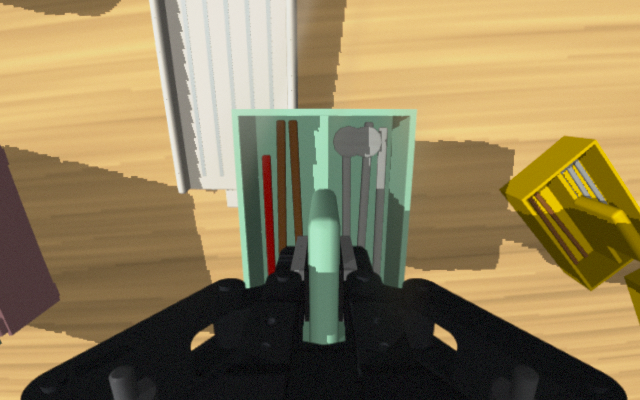

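The wrist view shows the caddy hanging level, with the board behind it. The left rail's outer edge runs from (151,0) to (180,190), the right rail's from (298,0) to (297,105), and the low corner is at (180,191).

```bash
cat > deck.py <<'E'
from h import *
import pickle
def n_of(psi): return np.array([-np.sin(.12)*np.cos(psi),-np.sin(.12)*np.sin(psi),np.cos(.12)])
def onplane(c,uv,o0,psi,h):
    n=n_of(psi); o,d=ray(c,uv); return o+d*(((o0-o)@n+h)/(d@n))[:,None]
E
python3 - <<'E'
from deck import *
np.set_printoptions(precision=4,suppress=True)
W=pickle.load(open('w2.pkl','rb')); hsv=cv2.cvtColor(W['frame'],cv2.COLOR_RGB2HSV); 
m=((hsv[:,:,1]<70)&(hsv[:,:,2]>70)).astype(np.uint8)
L=[];R=[]
for r in range(10,180,10):
    x=np.where(m[r,130:310])[0]+130; L.append((x[0]-.5,r))
    if r<100: R.append((x[-1]+.5,r))
print(L[::4],R[::3])
o0=np.array([.412,.187,.015]);psi=-.075
for _ in range(6):
    lp=onplane(W,L,o0,psi,.014);rp=onplane(W,R,o0,psi,.014)
    fl=np.polyfit(lp[:,0],lp[:,1],1);fr=np.polyfit(rp[:,0],rp[:,1],1)
    psi=np.arctan(fl[0])
print('psi L,R',np.arctan(fl[0]),np.arctan(fr[0]),'resid',np.std(lp[:,1]-np.polyval(fl,lp[:,0])),np.std(rp[:,1]-np.polyval(fr,rp[:,0])))
x=.55; print('yL,yR',np.polyval(fl,x),np.polyval(fr,x),'width',(np.polyval(fl,x)-np.polyval(fr,x))*np.cos(psi),'mid',(np.polyval(fl,x)+np.polyval(fr,x))/2)
print('low corner, rail top at',onplane(W,[(181,191)],o0,psi,.007), 'spout',onz(W,[(228,206)],.012))
E
```

```text
[(np.float64(149.5), 10), (np.float64(155.5), 50), (np.float64(161.5), 90), (np.float64(167.5), 130), (np.float64(174.5), 170)] [(np.float64(296.5), 10), (np.float64(297.5), 40), (np.float64(296.5), 70)]
psi L,R -0.09060970486141848 -0.0886936015323653 resid 0.0002822396638887161 0.00033699625965048286
yL,yR 0.2345375581752027 0.11367717708476985 width 0.12036458141193423 mid 0.17410736762998627
low corner, rail top at [[0.4188 0.2465 0.0222]] spout [[0.3966 0.2043 0.012 ]]
```

```bash
python3 -m inch '[{"slide":[0.015,0.02,0],"yaw":-0.008},{"slide":[0.035,0.04,0],"yaw":-0.016},{"slide":[0.05,0.06,0],"yaw":-0.016},{"slide":[0.063,0.074,0],"yaw":-0.016},{"slide":[0.068,0.079,-0.01],"yaw":-0.016},{"slide":[0.068,0.079,-0.03],"yaw":-0.016},{"slide":[0.068,0.079,-0.05],"yaw":-0.016},{"slide":[0.068,0.079,-0.07],"yaw":-0.016},{"slide":[0.068,0.079,-0.085],"yaw":-0.016},{"slide":[0.068,0.079,-0.095],"yaw":-0.016},{"slide":[0.068,0.079,-0.1],"yaw":-0.016},{"slide":[0.068,0.079,-0.1],"yaw":-0.016},{"slide":[0.068,0.079,-0.1],"yaw":-0.016}]' - 25
python3 - <<'E'
from deck import *
from workcell import *
W=camera("wrist");S=camera("scene");pickle.dump(S,open('s3.pkl','wb'))
cv2.imwrite('pics/ws3.png',np.hstack([cv2.resize(W['frame'][:,100:520],(400,381)),cv2.resize(S['frame'][160:300,320:467],(400,381),interpolation=2)])[:,:,::-1])
E
```

```text
clock: 6.08
position: [0.4886, 0.1795, 0.1029]
ee_rot: [0.999, -0.046, 0.0, -0.0]
ft_force: [-0.4, 0.2, -4.0]
grip_width: 0.135
grasp_force: 43.0
```

View pics/ws3.png

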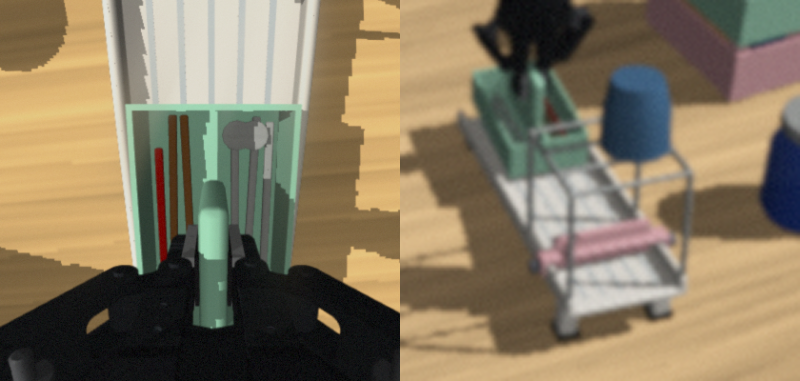

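The caddy hovers straight between the rails: its rim spans 127–303 at the far edge, and the rails are at about 115 and 312. The rack front is clear of it. I'll lower gently with a light grip.

```bash
python3 -m inch '[{"slide":[0,0,-0.002],"yaw":0},{"slide":[0,0,-0.004],"yaw":0},{"slide":[0,0,-0.006],"yaw":0},{"slide":[0,0,-0.008],"yaw":0},{"slide":[0,0,-0.008],"yaw":0},{"slide":[0,0,-0.008],"yaw":0}]' 255 20
python3 -m inch '[{"slide":[0,0,-0.0015],"yaw":0},{"slide":[0,0,-0.003],"yaw":0},{"slide":[0,0,-0.003],"yaw":0}]'
python3 -m inch '[{"slide":[0,0,-0.001],"yaw":0},{"slide":[0,0,-0.002],"yaw":0},{"slide":[0,0,-0.002],"yaw":0}]'
```

```text
clock: 6.68
position: [0.4883, 0.1796, 0.0943]
ee_rot: [0.999, -0.046, 0.0, 0.0]
ft_force: [-0.4, 0.3, -4.6]
grip_width: 0.133
grasp_force: 43.1
clock: 6.93
position: [0.4882, 0.1801, 0.0917]
ee_rot: [0.999, -0.045, 0.0, -0.0]
ft_force: [-4.0, 0.6, 3.6]
grip_width: 0.137
grasp_force: 44.7
clock: 7.18
position: [0.4883, 0.1801, 0.0897]
ee_rot: [0.999, -0.045, 0.0, -0.0]
ft_force: [-4.2, 1.4, 4.0]
grip_width: 0.132
grasp_force: 44.6
```

```bash
python3 -m inch '[{"slide":[0,0,-0.001],"yaw":0},{"slide":[0,0,-0.002],"yaw":0},{"slide":[0,0,-0.002],"yaw":0}]'
python3 -m inch '[{"slide":[0,0,-0.001],"yaw":0},{"slide":[0,0,-0.001],"yaw":0},{"slide":[0,0,-0.001],"yaw":0}]'
```

```text
clock: 7.43
position: [0.4882, 0.1799, 0.0874]
ee_rot: [0.999, -0.045, 0.0, -0.0]
ft_force: [-3.2, 1.6, 3.5]
grip_width: 0.137
grasp_force: 44.6
clock: 7.68
position: [0.4883, 0.1798, 0.0864]
ee_rot: [0.999, -0.046, 0.0, -0.0]
ft_force: [-3.3, 0.7, 3.2]
grip_width: 0.139
grasp_force: 44.5
```

```bash
python3 -m inch '[{"slide":[0,0,-0.001],"yaw":0},{"slide":[0,0,-0.001],"yaw":0},{"slide":[0,0,-0.001],"yaw":0}]'
python3 -m inch '[{"slide":[0,0,-0.001],"yaw":0},{"slide":[0,0,-0.001],"yaw":0},{"slide":[0,0,-0.001],"yaw":0}]'
```

```text
clock: 7.93
position: [0.4883, 0.1798, 0.0861]
ee_rot: [0.999, -0.046, 0.0, 0.0]
ft_force: [-8.2, -0.4, 13.5]
grip_width: 0.135
grasp_force: 46.1
clock: 8.18
position: [0.4884, 0.1798, 0.0861]
ee_rot: [0.999, -0.046, 0.0, 0.0]
ft_force: [-13.1, -3.0, 26.3]
grip_width: 0.137
grasp_force: 48.0
```

Seated flat: the force rose sharply at z = 0.086, as predicted. I'll ease off, open and rise.

```bash
python3 -m inch '[{"slide":[0,0,0.002],"yaw":0},{"slide":[0,0,0.002],"yaw":0}]'
python3 -m inch '[{"slide":[0,0,0],"yaw":0},{"slide":[0,0,0],"yaw":0},{"slide":[0,0,0],"yaw":0},{"slide":[0,0,0],"yaw":0},{"slide":[0,0,0],"yaw":0},{"slide":[0,0,0],"yaw":0},{"slide":[0,0,0.01],"yaw":0},{"slide":[0,0,0.03],"yaw":0},{"slide":[0,0,0.06],"yaw":0},{"slide":[0,0,0.09],"yaw":0},{"slide":[-0.03,0.003,0.11],"yaw":0},{"slide":[-0.06,0.005,0.11],"yaw":0},{"slide":[-0.09,0.008,0.11],"yaw":0},{"slide":[-0.09,0.008,0.11],"yaw":0},{"slide":[-0.09,0.008,0.11],"yaw":0}]' 0 20
python3 - <<'E'
from deck import *
from workcell import *
W=camera("wrist");S=camera("scene");pickle.dump(S,open('s4.pkl','wb'));pickle.dump(W,open('w4.pkl','wb'))
cv2.imwrite('pics/ws4.png',np.hstack([cv2.resize(W['frame'][:,110:530],(400,381)),cv2.resize(S['frame'][160:300,320:467],(400,381),interpolation=2)])[:,:,::-1])
E
```

```text
clock: 8.35
position: [0.4883, 0.179, 0.0862]
ee_rot: [0.999, -0.046, 0.0, 0.0]
ft_force: [-3.3, 0.2, 1.1]
grip_width: 0.134
grasp_force: 44.1
clock: 9.6
position: [0.3976, 0.1878, 0.1974]
ee_rot: [0.999, -0.045, 0.001, 0.001]
ft_force: [1.4, -0.9, 0.3]
grip_width: 0.999
grasp_force: 0.0
```

View pics/ws4.png

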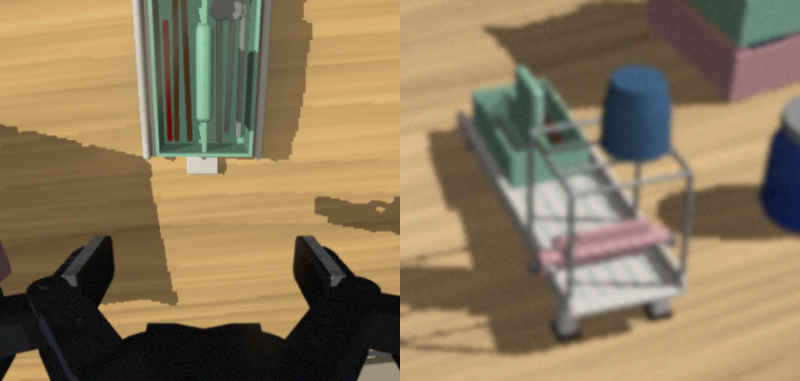

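The caddy sits in the deck channel, released and square between the rails, with its near rim edge at about (271–374,164) in full-frame pixels. The pink stop is visible under the rack. Next I'll work out both in deck coordinates.

```bash
python3 - <<'E'
from deck import *
np.set_printoptions(precision=4,suppress=True)
W=pickle.load(open('w4.pkl','rb'));S=pickle.load(open('s4.pkl','rb'));T=pickle.load(open('top.pkl','rb'))
psi=-.09;o0=np.array([.414,.1865,.015]); n=n_of(psi); ex=np.array([np.cos(.12)*np.cos(psi),np.cos(.12)*np.sin(psi),np.sin(.12)]);ey=np.cross(n,ex)
D=lambda P:np.c_[(P-o0)@ex,(P-o0)@ey,(P-o0)@n]
near=110+np.array([152,252])*1.05; print('near rim',D(onplane(W,[(near[0],164),(near[1],164)],o0,psi,.042)))
print('deck corners',D(onplane(W,[(110+146*1.05,166),(110+262*1.05,166)],o0,psi,.007)))
for c,nm,b in((S,'scene',(300,200,440,290)),(T,'top',(250,120,310,160))):
    hsv=cv2.cvtColor(c['frame'],cv2.COLOR_RGB2HSV); m=((hsv[:,:,0]>150)|(hsv[:,:,0]<6))&(hsv[:,:,1]>45)&(hsv[:,:,2]>70)
    y,x=np.where(m); k=(x>b[0])&(x<b[2])&(y>b[1])&(y<b[3]); x,y=x[k],y[k]
    for u in range(x.min()+2,x.max()-1,5):
        v=y[x==u]
        if len(v)==0: continue
        a=D(onplane(c,[(u,v.min()-.5),(u,v.max()+.5)],o0,psi,.034)); bb=D(onplane(c,[(u,v.min()-.5),(u,v.max()+.5)],o0,psi,.0)); print(nm,u,v.min(),v.max(),'h34',a[:,:2].ravel(),'h0',bb[:,0])
E
```

```text
near rim [[ 0.0118  0.0463  0.042 ]
 [ 0.0119 -0.0438  0.042 ]]
deck corners [[-0.0004  0.0587  0.007 ]
 [-0.0003 -0.0601  0.007 ]]
scene 372 252 260 h34 [ 0.3065 -0.0636  0.3413 -0.076 ] h0 [0.2646 0.3009]
scene 377 248 256 h34 [ 0.2945 -0.0456  0.33   -0.0586] h0 [0.2521 0.2891]
scene 387 246 255 h34 [ 0.2946 -0.0181  0.3339 -0.0334] h0 [0.2521 0.2932]
scene 392 245 255 h34 [ 0.2946 -0.0043  0.3379 -0.0215] h0 [0.2521 0.2973]
scene 397 244 253 h34 [ 0.2946  0.0096  0.3341 -0.0065] h0 [0.2521 0.2934]
scene 402 242 252 h34 [0.2905 0.0253 0.3342 0.0071] h0 [0.2478 0.2935]
scene 407 241 251 h34 [0.2905 0.0393 0.3343 0.0206] h0 [0.2478 0.2936]
scene 412 244 249 h34 [0.3068 0.0463 0.3305 0.036 ] h0 [0.2648 0.2896]
scene 417 245 248 h34 [0.3148 0.0567 0.3306 0.0497] h0 [0.2733 0.2897]
top 282 138 140 h34 [ 0.3004 -0.0008  0.2895 -0.0021] h0 [0.3039 0.2928]
top 287 139 141 h34 [ 0.2988 -0.0195  0.2879 -0.0208] h0 [0.3023 0.2912]
top 292 140 141 h34 [ 0.2972 -0.0382  0.29   -0.039 ] h0 [0.3007 0.2933]
top 297 140 143 h34 [ 0.2993 -0.0564  0.2847 -0.0581] h0 [0.3028 0.288 ]
```

```bash
python3 -m inch '[{"slide":[-0.0135,0.0014,-0.02],"yaw":0},{"slide":[-0.0135,0.0014,-0.05],"yaw":0},{"slide":[-0.0135,0.0014,-0.08],"yaw":0},{"slide":[-0.0135,0.0014,-0.11],"yaw":0},{"slide":[-0.0135,0.0014,-0.13],"yaw":0},{"slide":[-0.0135,0.0014,-0.1414],"yaw":0},{"slide":[-0.0135,0.0014,-0.1414],"yaw":0},{"slide":[-0.0135,0.0014,-0.1414],"yaw":0},{"slide":[-0.0135,0.0014,-0.1414],"yaw":0}]' 135 20
python3 - <<'E'
from deck import *
from workcell import *
W=camera("wrist");S=camera("scene");o=get_obs();print(o['ft_force'],o['position'])
cv2.imwrite('pics/ws5.png',np.hstack([cv2.resize(W['frame'][:,110:530],(400,381)),cv2.resize(S['frame'][160:300,320:467],(400,381),interpolation=2)])[:,:,::-1])
E
```

```text
clock: 10.45
position: [0.3857, 0.1895, 0.0561]
ee_rot: [0.999, -0.046, 0.001, -0.0]
ft_force: [0.2, -0.6, 0.1]
grip_width: 0.472
grasp_force: 0.0
[ 0.0297593  -0.25459319 -0.55370486] [0.38575701 0.18936731 0.05618227]
```

View pics/ws5.png

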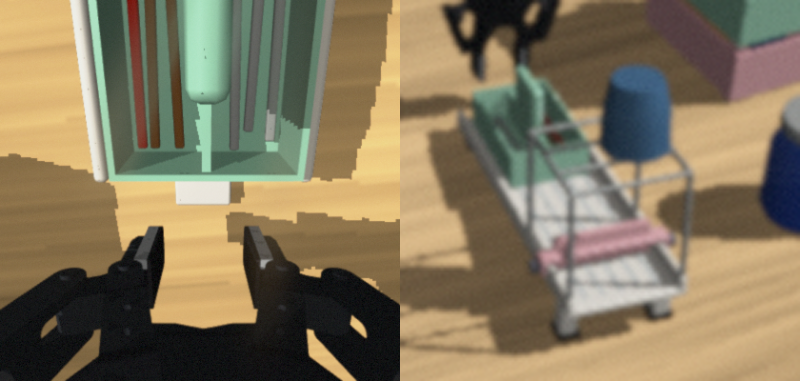

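The fingers are level with the near wall and symmetric about the handle, about 25 mm short of the rim. I'll advance up the slope.

```bash
python3 -m inch '[{"slide":[0.008,-0.0007,0.001],"yaw":0},{"slide":[0.014,-0.0013,0.0017],"yaw":0},{"slide":[0.018,-0.0016,0.0022],"yaw":0},{"slide":[0.021,-0.0019,0.0025],"yaw":0},{"slide":[0.024,-0.0022,0.0029],"yaw":0},{"slide":[0.027,-0.0024,0.0033],"yaw":0},{"slide":[0.03,-0.0027,0.0036],"yaw":0}]'
python3 -m inch '[{"slide":[0.003,-0.0003,0.0004],"yaw":0},{"slide":[0.006,-0.0005,0.0007],"yaw":0},{"slide":[0.009,-0.0008,0.0011],"yaw":0},{"slide":[0.012,-0.0011,0.0015],"yaw":0},{"slide":[0.015,-0.0013,0.0018],"yaw":0}]'
```

```text
clock: 11.13
position: [0.4144, 0.1863, 0.0584]
ee_rot: [0.999, -0.045, -0.001, 0.0]
ft_force: [-3.1, -0.4, 1.8]
grip_width: 0.473
grasp_force: 1.5
clock: 11.55
position: [0.43, 0.1849, 0.0603]
ee_rot: [0.999, -0.046, -0.0, 0.0]
ft_force: [-2.1, 1.6, 0.0]
grip_width: 0.47
grasp_force: 1.3
```

```bash
python3 -m inch '[{"slide":[0.004,-0.0004,0.0005],"yaw":0},{"slide":[0.008,-0.0007,0.001],"yaw":0},{"slide":[0.012,-0.0011,0.0014],"yaw":0},{"slide":[0.016,-0.0014,0.0019],"yaw":0},{"slide":[0.02,-0.0018,0.0024],"yaw":0},{"slide":[0.024,-0.0022,0.0029],"yaw":0},{"slide":[0.028,-0.0025,0.0034],"yaw":0},{"slide":[0.032,-0.0029,0.0038],"yaw":0},{"slide":[0.036,-0.0032,0.0043],"yaw":0},{"slide":[0.04,-0.0036,0.0048],"yaw":0},{"slide":[0.044,-0.004,0.0053],"yaw":0},{"slide":[0.048,-0.0043,0.0058],"yaw":0},{"slide":[0.052,-0.0047,0.0062],"yaw":0},{"slide":[0.056,-0.005,0.0067],"yaw":0},{"slide":[0.06,-0.0054,0.0072],"yaw":0},{"slide":[0.064,-0.0058,0.0077],"yaw":0},{"slide":[0.068,-0.0061,0.0082],"yaw":0},{"slide":[0.072,-0.0065,0.0086],"yaw":0},{"slide":[0.076,-0.0068,0.0091],"yaw":0}]'
python3 - <<'E'
from deck import *
from workcell import *
W=camera("wrist");S=camera("scene");o=get_obs();print(o['ft_force'],o['position'])
pickle.dump(W,open('w6.pkl','wb'));pickle.dump(S,open('s6.pkl','wb'))
cv2.imwrite('pics/ws6.png',np.hstack([cv2.resize(W['frame'][:,110:530],(400,381)),cv2.resize(S['frame'][160:300,320:467],(400,381),interpolation=2)])[:,:,::-1])
E
```

```text
clock: 13.13
position: [0.5061, 0.1782, 0.0695]
ee_rot: [0.999, -0.046, -0.0, 0.0]
ft_force: [-3.1, 0.5, 0.8]
grip_width: 0.476
grasp_force: 1.4
[ 0.672945   -0.45203609 -0.11600123] [0.50666472 0.17807154 0.06956456]
```

View pics/ws6.png

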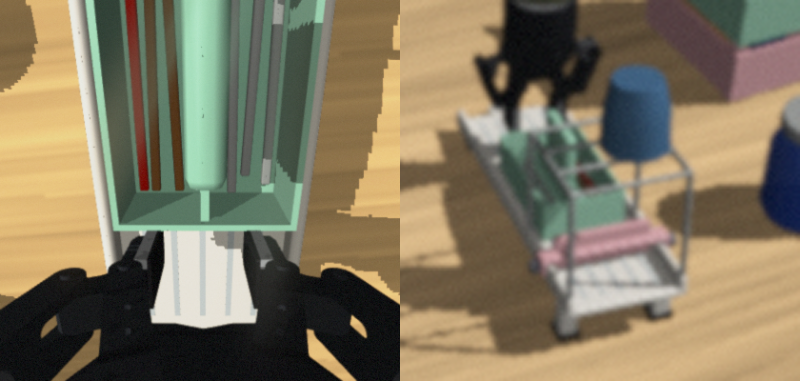

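The caddy is under the rack, straight between the rails, with its near rim at crop row 228. The scene view shows its far end still just short of the pink stop. I'll compute the remaining distance.

```bash
python3 - <<'E'
from deck import *
np.set_printoptions(precision=4,suppress=True)
W=pickle.load(open('w6.pkl','rb'))
psi=-.09;o0=np.array([.414,.1865,.015]); n=n_of(psi); ex=np.array([np.cos(.12)*np.cos(psi),np.cos(.12)*np.sin(psi),np.sin(.12)]);ey=np.cross(n,ex)
P=onplane(W,[(110+114*1.05,240),(110+296*1.05,240)],o0,psi,.042); print(P,np.c_[(P-o0)@ex,(P-o0)@ey])
E
python3 -m inch '[{"slide":[0.002,-0.0002,0.0002],"yaw":0},{"slide":[0.004,-0.0004,0.0005],"yaw":0},{"slide":[0.006,-0.0005,0.0007],"yaw":0},{"slide":[0.008,-0.0007,0.001],"yaw":0},{"slide":[0.01,-0.0009,0.0012],"yaw":0}]'
```

```text
[[0.5218 0.2191 0.0699]
 [0.5141 0.1342 0.0699]] [[ 0.1102  0.0422]
 [ 0.1102 -0.0431]]
clock: 13.65
position: [0.5158, 0.1773, 0.0706]
ee_rot: [0.999, -0.046, -0.0, 0.0]
ft_force: [-2.6, 0.6, 0.6]
grip_width: 0.474
grasp_force: 1.2
```

```bash
python3 -m inch '[{"slide":[0.0015,-0.0001,0.0002],"yaw":0},{"slide":[0.003,-0.0003,0.0004],"yaw":0},{"slide":[0.0045,-0.0004,0.0005],"yaw":0},{"slide":[0.006,-0.0005,0.0007],"yaw":0},{"slide":[0.0075,-0.0007,0.0009],"yaw":0},{"slide":[0.009,-0.0008,0.0011],"yaw":0},{"slide":[0.01,-0.0009,0.0012],"yaw":0}]'
python3 -m inch '[{"slide":[0.0005,0,0.0001],"yaw":0},{"slide":[0.001,-0.0001,0.0001],"yaw":0},{"slide":[0.0015,-0.0001,0.0002],"yaw":0},{"slide":[0.002,-0.0002,0.0002],"yaw":0}]'
python3 -m inch '[{"slide":[0.0005,0,0.0001],"yaw":0},{"slide":[0.001,-0.0001,0.0001],"yaw":0},{"slide":[0.0015,-0.0001,0.0002],"yaw":0},{"slide":[0.002,-0.0002,0.0002],"yaw":0}]'
```

```text
clock: 14.23
position: [0.5259, 0.1763, 0.0719]
ee_rot: [0.999, -0.046, 0.0, 0.0]
ft_force: [-2.0, -0.2, -0.7]
grip_width: 0.472
grasp_force: 1.1
clock: 14.57
position: [0.5278, 0.1762, 0.0721]
ee_rot: [0.999, -0.046, 0.0, 0.0]
ft_force: [-2.4, -0.5, 0.7]
grip_width: 0.473
grasp_force: 1.2
clock: 14.9
position: [0.5298, 0.1761, 0.0723]
ee_rot: [0.999, -0.046, 0.0, 0.0]
ft_force: [-2.3, -0.1, 1.1]
grip_width: 0.474
grasp_force: 1.3
```

Steady sliding takes about 2.4 N. From here I feel forward in 0.4 mm moves, with a force guard between them.

```bash
cat > chk.py <<'E'
import sys
from workcell import get_obs
o=get_obs(); f=o['ft_force']; a=-(f[0]*.996-f[1]*.09)
print(round(float(o['clock']),2),o['position'].round(4),'push',round(float(a),2)); sys.exit(a>4.3)
E
python3 -m inch '[{"slide":[0.0004,0,0.0001],"yaw":0},{"slide":[0.0004,0,0.0001],"yaw":0}]' >/dev/null && python3 chk.py && python3 -m inch '[{"slide":[0.0004,-0.0001,0],"yaw":0},{"slide":[0.0004,-0.0001,0],"yaw":0}]' >/dev/null && python3 chk.py && python3 -m inch '[{"slide":[0.0004,0,0.0001],"yaw":0},{"slide":[0.0004,0,0.0001],"yaw":0}]' >/dev/null && python3 chk.py && python3 -m inch '[{"slide":[0.0004,0,0],"yaw":0},{"slide":[0.0004,0,0],"yaw":0}]' >/dev/null && python3 chk.py && python3 -m inch '[{"slide":[0.0004,-0.0001,0.0001],"yaw":0},{"slide":[0.0004,-0.0001,0.0001],"yaw":0}]' >/dev/null && python3 chk.py && python3 -m inch '[{"slide":[0.0004,0,0],"yaw":0},{"slide":[0.0004,0,0],"yaw":0}]' >/dev/null && python3 chk.py && python3 -m inch '[{"slide":[0.0004,0,0.0001],"yaw":0},{"slide":[0.0004,0,0.0001],"yaw":0}]' >/dev/null && python3 chk.py && python3 -m inch '[{"slide":[0.0004,-0.0001,0],"yaw":0},{"slide":[0.0004,-0.0001,0],"yaw":0}]' >/dev/null && python3 chk.py && python3 -m inch '[{"slide":[0.0004,0,0.0001],"yaw":0},{"slide":[0.0004,0,0.0001],"yaw":0}]' >/dev/null && python3 chk.py && python3 -m inch '[{"slide":[0.0004,0,0],"yaw":0},{"slide":[0.0004,0,0],"yaw":0}]' >/dev/null && python3 chk.py
```

```text
15.07 [0.5302 0.176  0.0724] push 2.08False
```

```bash
sed -i 's/sys.exit(a>4.3)/sys.exit(int(a>4.3))/' chk.py
python3 -m inch '[{"slide":[0.0004,-0.0001,0],"yaw":0},{"slide":[0.0004,-0.0001,0],"yaw":0}]' >/dev/null && python3 chk.py && python3 -m inch '[{"slide":[0.0004,0,0.0001],"yaw":0},{"slide":[0.0004,0,0.0001],"yaw":0}]' >/dev/null && python3 chk.py && python3 -m inch '[{"slide":[0.0004,0,0],"yaw":0},{"slide":[0.0004,0,0],"yaw":0}]' >/dev/null && python3 chk.py && python3 -m inch '[{"slide":[0.0004,-0.0001,0.0001],"yaw":0},{"slide":[0.0004,-0.0001,0.0001],"yaw":0}]' >/dev/null && python3 chk.py && python3 -m inch '[{"slide":[0.0004,0,0],"yaw":0},{"slide":[0.0004,0,0],"yaw":0}]' >/dev/null && python3 chk.py && python3 -m inch '[{"slide":[0.0004,0,0.0001],"yaw":0},{"slide":[0.0004,0,0.0001],"yaw":0}]' >/dev/null && python3 chk.py && python3 -m inch '[{"slide":[0.0004,-0.0001,0],"yaw":0},{"slide":[0.0004,-0.0001,0],"yaw":0}]' >/dev/null && python3 chk.py && python3 -m inch '[{"slide":[0.0004,0,0.0001],"yaw":0},{"slide":[0.0004,0,0.0001],"yaw":0}]' >/dev/null && python3 chk.py && python3 -m inch '[{"slide":[0.0004,0,0],"yaw":0},{"slide":[0.0004,0,0],"yaw":0}]' >/dev/null && python3 chk.py && python3 -m inch '[{"slide":[0.0004,0,0.0001],"yaw":0},{"slide":[0.0004,0,0.0001],"yaw":0}]' >/dev/null && python3 chk.py
```

```text
15.23 [0.5306 0.1759 0.0724] push 2.86
15.4 [0.531  0.1759 0.0724] push 2.36
15.57 [0.5314 0.1759 0.0725] push 3.13
15.73 [0.5318 0.1758 0.0726] push 2.51
15.9 [0.5322 0.1758 0.0726] push 2.44
16.07 [0.5326 0.1758 0.0726] push 2.34
16.23 [0.533  0.1757 0.0727] push 1.76
16.4 [0.5334 0.1757 0.0728] push 1.55
16.57 [0.5338 0.1757 0.0728] push 2.04
16.73 [0.5342 0.1757 0.0728] push 2.45
```

```bash

python3 -m inch '[{"slide":[0.0004,-0.0001,0],"yaw":0},{"slide":[0.0004,-0.0001,0],"yaw":0}]' >/dev/null && python3 chk.py && python3 -m inch '[{"slide":[0.0004,0,0.0001],"yaw":0},{"slide":[0.0004,0,0.0001],"yaw":0}]' >/dev/null && python3 chk.py && python3 -m inch '[{"slide":[0.0004,0,0],"yaw":0},{"slide":[0.0004,0,0],"yaw":0}]' >/dev/null && python3 chk.py && python3 -m inch '[{"slide":[0.0004,-0.0001,0.0001],"yaw":0},{"slide":[0.0004,-0.0001,0.0001],"yaw":0}]' >/dev/null && python3 chk.py && python3 -m inch '[{"slide":[0.0004,0,0],"yaw":0},{"slide":[0.0004,0,0],"yaw":0}]' >/dev/null && python3 chk.py && python3 -m inch '[{"slide":[0.0004,0,0.0001],"yaw":0},{"slide":[0.0004,0,0.0001],"yaw":0}]' >/dev/null && python3 chk.py && python3 -m inch '[{"slide":[0.0004,-0.0001,0],"yaw":0},{"slide":[0.0004,-0.0001,0],"yaw":0}]' >/dev/null && python3 chk.py && python3 -m inch '[{"slide":[0.0004,0,0.0001],"yaw":0},{"slide":[0.0004,0,0.0001],"yaw":0}]' >/dev/null && python3 chk.py && python3 -m inch '[{"slide":[0.0004,0,0],"yaw":0},{"slide":[0.0004,0,0],"yaw":0}]' >/dev/null && python3 chk.py && python3 -m inch '[{"slide":[0.0004,0,0.0001],"yaw":0},{"slide":[0.0004,0,0.0001],"yaw":0}]' >/dev/null && python3 chk.py && python3 -m inch '[{"slide":[0.0004,-0.0001,0],"yaw":0},{"slide":[0.0004,-0.0001,0],"yaw":0}]' >/dev/null && python3 chk.py && python3 -m inch '[{"slide":[0.0004,0,0.0001],"yaw":0},{"slide":[0.0004,0,0.0001],"yaw":0}]' >/dev/null && python3 chk.py && python3 -m inch '[{"slide":[0.0004,0,0],"yaw":0},{"slide":[0.0004,0,0],"yaw":0}]' >/dev/null && python3 chk.py && python3 -m inch '[{"slide":[0.0004,-0.0001,0.0001],"yaw":0},{"slide":[0.0004,-0.0001,0.0001],"yaw":0}]' >/dev/null && python3 chk.py && python3 -m inch '[{"slide":[0.0004,0,0],"yaw":0},{"slide":[0.0004,0,0],"yaw":0}]' >/dev/null && python3 chk.py
```

```text
16.9 [0.5346 0.1756 0.0729] push 3.09
17.07 [0.535  0.1756 0.0729] push 2.76
17.23 [0.5354 0.1756 0.0729] push 3.12
17.4 [0.5358 0.1755 0.073 ] push 2.48
17.57 [0.5362 0.1755 0.073 ] push 2.45
17.73 [0.5366 0.1755 0.0731] push 2.38
17.9 [0.537  0.1754 0.0732] push 2.06
18.07 [0.5374 0.1754 0.0732] push 2.05
18.23 [0.5378 0.1754 0.0733] push 2.18
18.4 [0.5382 0.1754 0.0733] push 2.32
18.57 [0.5386 0.1753 0.0734] push 1.62
18.73 [0.539  0.1753 0.0734] push 2.06
18.9 [0.5394 0.1753 0.0734] push 2.58
19.07 [0.5398 0.1752 0.0735] push 1.62
19.23 [0.5402 0.1752 0.0736] push 1.36
```

```bash

python3 -m inch '[{"slide":[0.0004,-0.0001,0],"yaw":0},{"slide":[0.0004,-0.0001,0],"yaw":0}]' >/dev/null && python3 chk.py && python3 -m inch '[{"slide":[0.0004,0,0.0001],"yaw":0},{"slide":[0.0004,0,0.0001],"yaw":0}]' >/dev/null && python3 chk.py && python3 -m inch '[{"slide":[0.0004,0,0],"yaw":0},{"slide":[0.0004,0,0],"yaw":0}]' >/dev/null && python3 chk.py && python3 -m inch '[{"slide":[0.0004,-0.0001,0.0001],"yaw":0},{"slide":[0.0004,-0.0001,0.0001],"yaw":0}]' >/dev/null && python3 chk.py && python3 -m inch '[{"slide":[0.0004,0,0],"yaw":0},{"slide":[0.0004,0,0],"yaw":0}]' >/dev/null && python3 chk.py && python3 -m inch '[{"slide":[0.0004,0,0.0001],"yaw":0},{"slide":[0.0004,0,0.0001],"yaw":0}]' >/dev/null && python3 chk.py && python3 -m inch '[{"slide":[0.0004,-0.0001,0],"yaw":0},{"slide":[0.0004,-0.0001,0],"yaw":0}]' >/dev/null && python3 chk.py && python3 -m inch '[{"slide":[0.0004,0,0.0001],"yaw":0},{"slide":[0.0004,0,0.0001],"yaw":0}]' >/dev/null && python3 chk.py && python3 -m inch '[{"slide":[0.0004,0,0],"yaw":0},{"slide":[0.0004,0,0],"yaw":0}]' >/dev/null && python3 chk.py && python3 -m inch '[{"slide":[0.0004,0,0.0001],"yaw":0},{"slide":[0.0004,0,0.0001],"yaw":0}]' >/dev/null && python3 chk.py && python3 -m inch '[{"slide":[0.0004,-0.0001,0],"yaw":0},{"slide":[0.0004,-0.0001,0],"yaw":0}]' >/dev/null && python3 chk.py && python3 -m inch '[{"slide":[0.0004,0,0.0001],"yaw":0},{"slide":[0.0004,0,0.0001],"yaw":0}]' >/dev/null && python3 chk.py && python3 -m inch '[{"slide":[0.0004,0,0],"yaw":0},{"slide":[0.0004,0,0],"yaw":0}]' >/dev/null && python3 chk.py && python3 -m inch '[{"slide":[0.0004,-0.0001,0.0001],"yaw":0},{"slide":[0.0004,-0.0001,0.0001],"yaw":0}]' >/dev/null && python3 chk.py && python3 -m inch '[{"slide":[0.0004,0,0],"yaw":0},{"slide":[0.0004,0,0],"yaw":0}]' >/dev/null && python3 chk.py
```

```text
19.4 [0.5406 0.1752 0.0736] push 2.44
19.57 [0.541  0.1751 0.0736] push 1.84
19.73 [0.5414 0.1751 0.0737] push 2.69
19.9 [0.5418 0.175  0.0737] push 2.01
20.07 [0.5422 0.175  0.0738] push 2.59
20.23 [0.5426 0.175  0.0738] push 2.5
20.4 [0.543  0.1749 0.0738] push 2.48
20.57 [0.5434 0.1749 0.0739] push 2.41
20.73 [0.5438 0.1749 0.0739] push 3.1
20.9 [0.5441 0.1749 0.074 ] push 2.79
21.07 [0.5442 0.1749 0.074 ] push 4.21
21.23 [0.5443 0.1749 0.074 ] push 6.51
```

The push climbed from 2.8 to 4.2 to 6.5 N while the tool stood still, so the caddy is on the stop at about x = 288 mm, with roughly 4 N on it and no slip. I'll back straight off and check.

```bash
python3 -m inch '[{"slide":[-0.001,0.0001,-0.0001],"yaw":0},{"slide":[-0.006,0.0005,-0.0007],"yaw":0},{"slide":[-0.02,0.0018,-0.0024],"yaw":0},{"slide":[-0.04,0.0036,0.0],"yaw":0},{"slide":[-0.065,0.006,0.03],"yaw":0},{"slide":[-0.08,0.007,0.06],"yaw":0},{"slide":[-0.085,0.0075,0.1],"yaw":0},{"slide":[-0.085,0.0075,0.13],"yaw":0},{"slide":[-0.085,0.0075,0.13],"yaw":0},{"slide":[-0.085,0.0075,0.13],"yaw":0}]'
python3 - <<'E'
from deck import *
from workcell import *
W=camera("wrist");S=camera("scene");pickle.dump(W,open('w7.pkl','wb'));pickle.dump(S,open('s7.pkl','wb'))
cv2.imwrite('pics/ws7.png',np.hstack([cv2.resize(W['frame'][:,110:530],(400,381)),cv2.resize(S['frame'][160:300,320:467],(400,381),interpolation=2)])[:,:,::-1])
E
```

```text
clock: 22.07
position: [0.4611, 0.1825, 0.206]
ee_rot: [0.999, -0.046, 0.003, -0.0]
ft_force: [0.1, -0.2, -0.9]
grip_width: 0.469
grasp_force: 0.0
```

View pics/ws7.png

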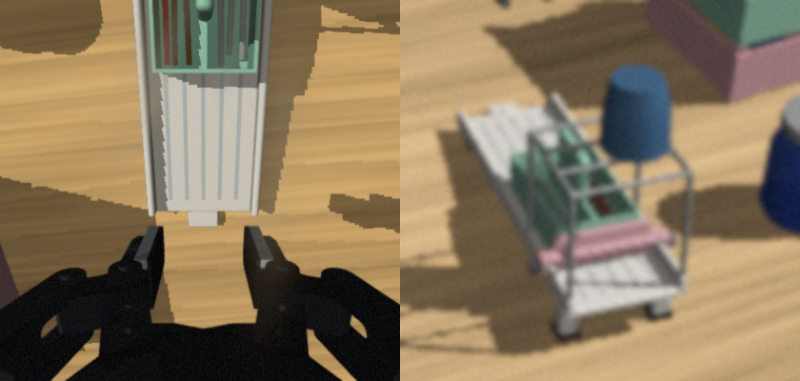

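The caddy sits against the pink stop, square between the rails, with its near rim level at crop row 70, and the gripper is clear. I'll compare the stop, the rim angle and the bystanders numerically before handing in.

```bash
python3 - <<'E'
from deck import *
np.set_printoptions(precision=4,suppress=True)
W=pickle.load(open('w7.pkl','rb'));S=pickle.load(open('s7.pkl','rb'));S4=pickle.load(open('s4.pkl','rb'))
psi=-.09;o0=np.array([.414,.1865,.015]); n=n_of(psi); ex=np.array([np.cos(.12)*np.cos(psi),np.cos(.12)*np.sin(psi),np.sin(.12)]);ey=np.cross(n,ex)
hsv=cv2.cvtColor(W['frame'],cv2.COLOR_RGB2HSV); m=cv2.inRange(hsv,(60,45,40),(100,255,255)); pts=[(u,np.where(m[:130,u])[0].max()+.5) for u in range(280,372,6) if m[:130,u].any()]
P=onplane(W,pts,o0,psi,.042); X=np.c_[(P-o0)@ex,(P-o0)@ey]; print('rim x',X[:,0],'skew',np.polyfit(X[:,1],X[:,0],1)[0])
def pk(c):
    h=cv2.cvtColor(c['frame'],cv2.COLOR_RGB2HSV); q=((h[:,:,0]>150)|(h[:,:,0]<6))&(h[:,:,1]>45)&(h[:,:,2]>70); y,x=np.where(q[225:270,365:420]); return x.mean()+365,y.mean()+225,[int(y[x==u-365].max()+225) for u in range(377,415,5)]
print(pk(S4),pk(S))
d=np.abs(S['frame'].astype(int)-S4['frame']).max(2)>45; k=cv2.morphologyEx(d.astype(np.uint8),cv2.MORPH_OPEN,np.ones((3,3))); print(cv2.connectedComponentsWithStats(k)[2][1:])
E
```

```text
rim x [0.1479 0.1478 0.1478 0.1478 0.147  0.1478 0.1478 0.147  0.1478 0.1478
 0.1478 0.1478 0.1478 0.1478 0.1471 0.1478] skew 0.0016926013912208038Traceback (most recent call last):
  File "<stdin>", line 9, in <module>
  File "<stdin>", line 8, in pk
    return umr_maximum(a, axis, None, out, keepdims, initial, where)
ValueError: zero-size array to reduction operation maximum which has no identity
```

```bash
python3 -c "
from workcell import *
print(hand_in())"
```

```text
the job is handed in; nothing more can be done
None
```

I set the mint caddy on the lower end of the deck, let it go, then pushed it up under the rack until it rested square on the pink stop (skew about 0.1°). The push peaked at 6.5 N at the tool, below the 8 N at which the stop slips. I handed in after about 22 s with the gripper clear, though my before/after image check that the stop and the other items hadn't moved errored out and I didn't rerun it.

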